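Hold a smear-slide carrier flush on the tilted reader stage

ROBOT

A 6-joint arm with a two-finger parallel gripper is mounted at the origin on the work surface. World frame = base frame: x ahead of the robot, y to its left, z up, the work surface at z = 0. Lengths are in m, angles in degrees, forces in N, time in s.
With the tool pointing down it reaches from about 0.35 to 0.875 m from the base axis. Payload 4.2 kg.
Tool frame: the origin (TCP) lies at the very end of the fingers, on their centre line; the grasp point (between the pads) lies 19 mm behind it (r.hold_point_z is the distance from the TCP to the grasp point, in m); z points along the fingers, y is the direction in which the jaws open and shut (so a half turn about z gives the same grasp; the last joint's range is limited). The gripper opens to 87 mm and grips with 3 to 60 N. Pads are 19 mm wide; open, the fingers measure 117 mm over their backs; the gripper's body (75 mm by 190 mm) begins 51 mm behind the grasp point.
Start: joints at [90.905, 22.042, 0.453, 0, -68.411, -14.817], TCP at [0.15, 0.607, 0.196] pointing down, gripper open.
Joint ranges: [-179.83, 179.83], [-69.29, 118.12], [-61.27, 80.66], [-181.25, 117.63], [-171.15, -9.14], [-177.46, 177.46]. Speed limits (degrees/s): [159.86, 159.86, 180, 180, 180, 180].

INTERFACE

Orientations are given as a 3x3 rotation matrix whose columns are the frame's x, y, z axes.
In Python, from station import r, cams, ticket gives the robot as it stands.
- The arm moves only by the tool drive_tool, never from a script. Its argument "deltas" is a list of rows, each an object of numbers: "dx", "dy", "dz": the shift along the tool's x, y, z in m; "wx", "wy", "wz": the turn, a rotation vector about the tool's x, y, z in degrees. A call has 1 to 20 rows; each row is the pose to reach, as a shift and turn from the pose commanded when the call began, along the tool's axes at that moment; what a row does not reach only later rows make up. A row lasts 1/10 s, in which the tool goes at most 50 mm and 8.59 degrees, less where a joint would pass 70% of its speed; a pose out of reach is approached as far as the arm can. A call with a gripper value outside its range is refused whole. "gripper" is the opening, from 0 (shut) to 1 (fully open), set as the call begins (left out, the last holds). The fingers move at their own pace and stop on an object; the grip force is fixed at half the most. Time passes only in rows, so rows that repeat a pose let the fingers close. It gives the time, the measured TCP pose, the force and the opening at its end, in the units of the state.
- r.sense(): the state, without advancing time (a new reading comes with each control period).
- cams.capture(name): name is "scene" or "top"; returns the picture (420x560x3 uint8, red, green, blue); there is no depth.
- cams.camera_model(name): a dict with "intrinsics" (3x3 intrinsics, pixels), "distortion" ([k1, k2, p1, p2, k3] as OpenCV has them; the pictures are not rectified), "extrinsics" (4x4, takes a point from world to camera coordinates). Camera axes: x right, y down, z forward; pixel columns grow to the right and rows downward; lengths in m; the calibration is good to about 2 mm. A picture is of the moment at which its call begins. camera_model takes no time and is no camera call.
- ticket.finish_job(): hands the job in, once; it reports no verdict.
The state is a dict: "time_s": time; "joints": joint angles; "joint_velocities": joint speeds; "effort": joint torques, N m; "tcp_pos": TCP position; "ee_rot": TCP orientation; "wrist_force": force on the tool from outside, world axes, zero at the start; "moment": the same for the moment, N m; "gripper_width": opening from 0.0 (shut) to 1.0 (fully open).
Only numpy, scipy, OpenCV 4.12 (cv2) and the standard library are available. Lean on these libraries where they do the work, as an engineer would, in place of code of your own. Each camera call takes 0.05 s, during which the arm holds its last target.

TASK

Pick up the long slide carrier from the steel tray by its upright grip, tilt it to the slope of the reader's stage and lay its underside flush on the grey sprung plate, centred in the outlined place and lined up with it (either way round). Press it gently straight into the slope until the plate's face is level with the top edges of the two metal cheeks beside it, and finish while still holding it there; do not let go. Leave everything else on the table alone.

Things in the scene. Friction and masses are not known exactly. Their poses are not given: they have to be found in the camera images.
- carrier: the long slide carrier: aluminium plate 90 (its x) x 46 (its y) mm, 5 mm thick, a glass strip on top and in the middle an upright grey grip 30 mm long (x), 14 mm wide (y), from 5 to 45 mm above the underside. About 0.09 kg. Starts flat in the tray, one of three places 105 mm apart, beside two short carriers. Origin: centre of the underside; z up through the grip.
- tray: shallow fixed steel tray 150 (x) x 350 (y) mm, floor 4 mm thick, rim 10 mm high. Origin: centre of its underside on the table.
- stage: the sample reader, fixed to the table: white base 140 (x) x 130 (y) x 14 mm with two uprights, 94 mm high, outer faces 61 mm either side of the middle, carrying a stiff tilting cradle whose axis runs along the base's y, 80 mm above the table over the middle. Origin: centre of the base's underside. The slope rises towards the base's +x and faces its -x, roughly towards the robot.
- cradle (a joint): slope of the cradle and its plate, rad from level; set anew for each start between 0.15 and 0.38; it takes 8 N m to shift it. The cradle has two aluminium cheeks, 112 mm long, 10 mm thick, 39 to 49 mm either side of the middle; their flat top edges lie 15 mm from the axis, parallel to the plate.
- platen (a joint): how far the grey sprung plate is pushed in, square to its own face, m: 0 at rest (face 7 mm proud of the cheeks' top edges), 0.007 with its face level with the cheeks' top edges, 0.016 at the bottom. It pushes back with about 2.4 N at first touch and 0.8 N more per mm (about 8 N when level).
- platen_face (a point): centre of the upper face of the grey sprung plate (108 x 74 mm, with a 94 x 49 mm black outline of the carrier's place around this point). It moves with the plate. z: square out of the face; x: up the slope (the long way of the outline); y: level, along the cradle's axis. It lies 22 mm from the cradle's axis with the plate at rest.
- short_a: short slide carrier, 54 x 46 mm plate 5 mm thick with the same grip as the long one (30 x 14 mm, top 45 mm up), in the tray; not wanted, leave it alone. Origin: centre of its underside.
- short_b: second short slide carrier, same as short_a; leave it alone.
- bottle_a: capped amber bottle, 44 mm across, 95 mm tall, standing beyond the tray and the reader; leave it alone.
- bottle_b: capped amber bottle, same size, standing left of the reader; leave it alone.
- speculum_a: small black ear funnel standing on its wide end, 26 mm across, 34 mm tall; leave it alone.
- speculum_b: another such ear funnel; leave it alone.
- otoscope: ear-examination handpiece lying on the table to the left, about 170 mm long, 28 mm thick; leave it alone.
- forceps: steel forceps lying flat between the robot and the reader, 130 mm long, 9 mm high; leave it alone.
There are look-alikes about, which are no part of the job. Leave any blue or purple look-alike of the carrier alone.

How it is judged (in metres and radians):
On the way:
1. the long carrier is lifted clear of the tray, held in the gripper (height (world z) of carrier above 0.04 m and contact force between carrier and the fingers above 1.5 N and contact force between carrier and tray below 0.1 N and contact force between carrier and stage below 0.1 N), for 0.2 s.
At the end, for the whole second after the job is handed in: The gripper holds the long carrier flush on the sprung plate (within 0.06 rad and 3 mm), within 10 mm of the outline's centre and 0.14 rad of its direction, either way round; the plate is pushed in 4 to 10 mm by the carrier alone, with 3 to 16 N, at rest; the robot itself is clear of the reader (angle between the z axis of carrier and the z axis of platen_face, either way round below 0.06 rad and angle between the x axis of carrier and the x axis of platen_face, either way round below 0.14 rad and x of carrier in the frame of platen_face between -0.01 and 0.01 m and y of carrier in the frame of platen_face between -0.01 and 0.01 m and z of carrier in the frame of platen_face below 0.003 m and value of joint platen between 0.004 and 0.01 m and contact force between carrier and stage between 3 and 16 N and contact force between carrier and the fingers above 1.5 N and contact force between each of the arm, the fingers and stage below 0.5 N and linear speed of carrier below 0.02 m/s); the arm keeps its last pose, push and grip.
It fails at once if the carrier is driven into the reader with more than 30 N (contact force between carrier and stage above 30 N).
It fails at once if a bystander is moved more than 30 mm (distance of any of short_a, short_b, bottle_a, bottle_b, speculum_a, speculum_b, otoscope, forceps from where it was at the start of the episode above 0.03 m).
It also fails if it takes over 40 s, if anything falls off the work surface, if the arm or the gripper's body presses on something with over 40 N, if the wrist force passes 120 N, or if a joint passes its speed limit or range.

## Working session

There is one attempt and no reset: what is moved stays moved. The work goes in short steps, Python scripts to look and compute and a tool call to move; the robot and the scene stay as the last step left them, time stands still between calls to the robot, and variables do not carry over. Pictures are saved under pics/ and viewed, and the job is handed in when it is done.

Besides the shell and the picture viewer there is one more tool, called after "Request:" by a JSON object that holds its "api" and its "payload". drive_tool: Moves the arm, as the interface text tells. Its arguments: {"type":"object","properties":{"deltas":{"type":"array","items":{"type":"object","properties":{"dx":{"type":"number"},"dy":{"type":"number"},"dz":{"type":"number"},"wx":{"type":"number"},"wy":{"type":"number"},"wz":{"type":"number"}}}},"gripper":{"type":"number"}},"required":["deltas"]}

```bash
ls; mkdir -p pics
python3 - <<'E'
from station import r,cams,ticket
import cv2,numpy as np
for n in("scene","top"):
    im=cams.capture(n);cv2.imwrite(f"pics/{n}0.png",im[:,:,::-1])
    m=cams.camera_model(n);print(n,m)
s=r.sense();print(s, r.hold_point_z)
E
```

```text
pics
scene {'intrinsics': array([[506.31397552,   0.        , 279.71019199],
       [  0.        , 506.31397552, 214.02263046],
       [  0.        ,   0.        ,   1.        ]]), 'distortion': array([-0.16541225,  0.        ,  0.        ,  0.        ,  0.        ]), 'extrinsics': array([[ 0.49738008,  0.86725905, -0.02178958, -0.3376134 ],
       [ 0.53314461, -0.32538383, -0.78094955, -0.19002837],
       [-0.68437554,  0.37681175, -0.62421392,  1.72685535],
       [ 0.        ,  0.        ,  0.        ,  1.        ]])}
top {'intrinsics': array([[511.39447925,   0.        , 282.60346459],
       [  0.        , 511.39447925, 206.26403593],
       [  0.        ,   0.        ,   1.        ]]), 'distortion': array([-0.060141,  0.      ,  0.      ,  0.      ,  0.      ]), 'extrinsics': array([[ 0.01730238, -0.9996925 , -0.017763  ,  0.07397634],
       [-0.98902948, -0.01450578, -0.14700435,  0.54852697],
       [ 0.14670148,  0.02011165, -0.98897634,  1.1450908 ],
       [ 0.        ,  0.        ,  0.        ,  1.        ]])}
{'time_s': 0.1, 'joints': array([ 9.09062395e+01,  2.20863684e+01,  3.87375370e-01, -2.56293703e-02,
       -6.84104080e+01, -1.48202244e+01]), 'joint_velocities': array([ 0.01323258, -0.06517977,  0.20862936,  0.06725047,  0.01814765,
       -0.00058866]), 'effort': array([-1.25167091e-03, -3.91687596e+01,  1.87935054e+01,  4.23192993e+00,
        1.34395662e-02, -7.62014588e-05]), 'tcp_pos': array([0.15009383, 0.60610201, 0.1945665 ]), 'ee_rot': array([[ 9.70618146e-01, -2.40624740e-01, -3.85683568e-04],
       [-2.40625034e-01, -9.70616260e-01, -1.91571264e-03],
       [ 8.66171135e-05,  1.95223057e-03, -9.99998091e-01]]), 'wrist_force': array([ 0.17749082,  0.59486032, -0.4610676 ]), 'moment': array([0.00553035, 0.01528086, 0.01179749]), 'gripper_width': 1.0017331897448014} 0.0187
```

View pics/scene0.png

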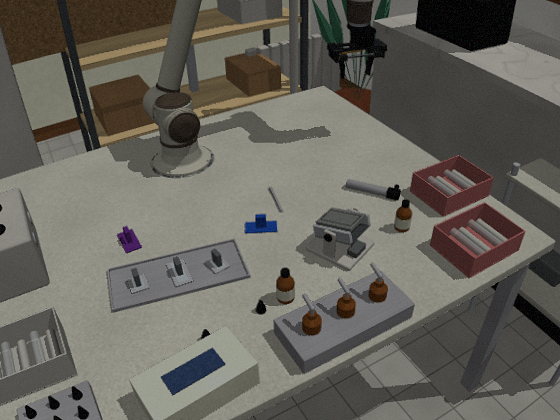

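View pics/top0.png

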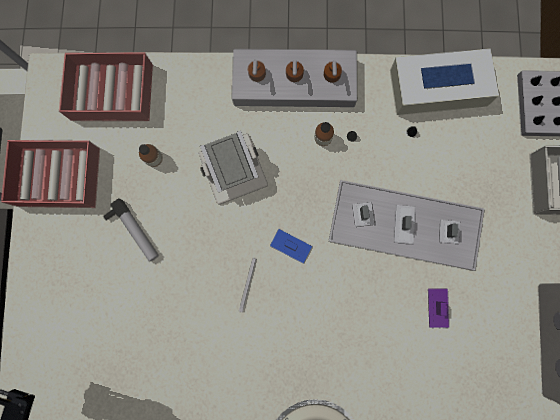

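Carrier candidates in the top view are: tray left (363,213), tray middle (405,224), tray right (451,231), blue (291,246) and purple (438,308). The middle one looks long, so I'll check it in enlarged crops.

Run:
```python
import cv2
t=cv2.imread("pics/top0.png");s=cv2.imread("pics/scene0.png")
f=lambda im,x,y,w,h,k,n:cv2.imwrite(n,cv2.resize(im[y:y+h,x:x+w],None,fx=k,fy=k,interpolation=cv2.INTER_CUBIC))
f(t,325,175,165,100,4.8,"pics/ctray.png")
f(t,190,120,90,90,6.5,"pics/cstage.png")
f(s,295,195,90,80,7,"pics/sstage.png")
f(s,100,235,155,75,5,"pics/stray.png")
```

```text
(no output)
```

View pics/ctray.png

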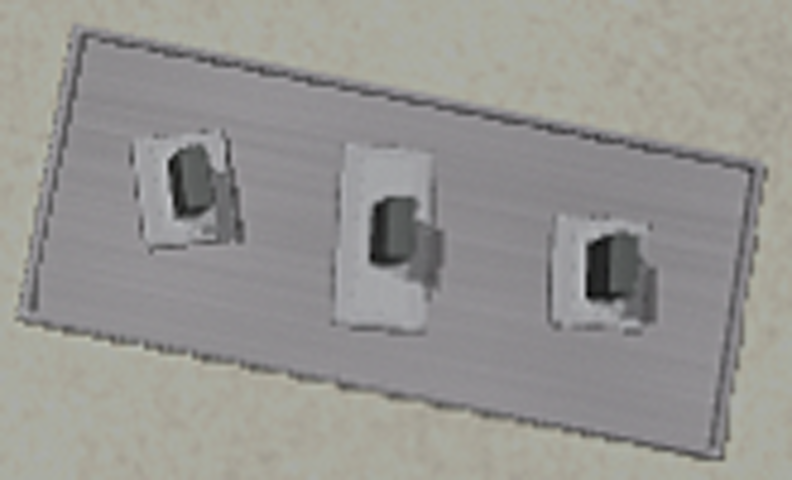

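View pics/cstage.png

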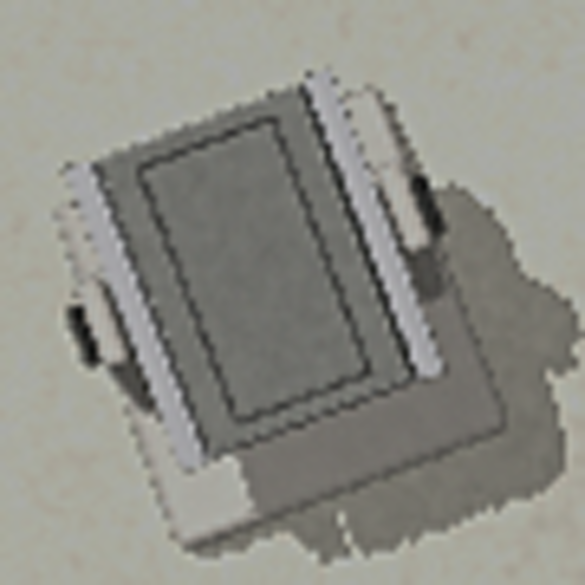

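View pics/sstage.png

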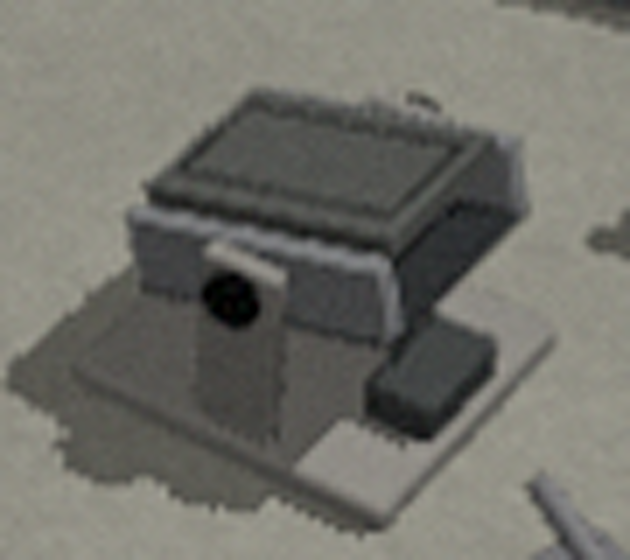

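View pics/stray.png

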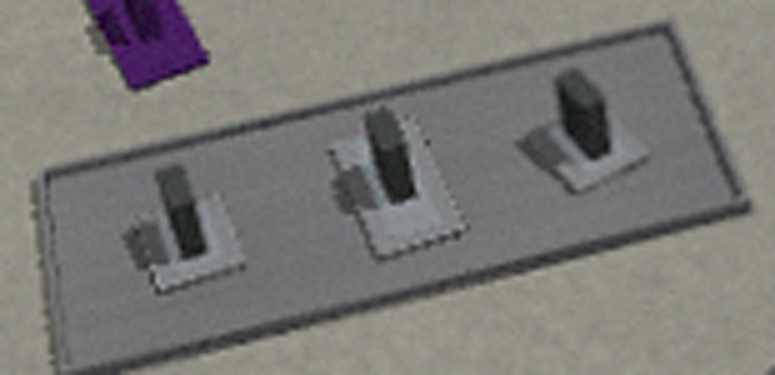

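The middle tray piece at top (405,224) is the long carrier: its plate is about twice as long as its neighbours', and it is not blue or purple. Next I'll fit the carrier and stage poses from corners read off both views.

```bash
cat > h.py <<'E'
import numpy as np,cv2
from scipy.optimize import least_squares
from scipy.spatial.transform import Rotation as R
from station import r,cams,ticket
M={n:cams.camera_model(n) for n in("scene","top")}
def proj(n,P):
    m=M[n];E=m["extrinsics"]
    return cv2.projectPoints(np.asarray(P,float).reshape(-1,3),cv2.Rodrigues(E[:3,:3])[0],E[:3,3],m["intrinsics"],m["distortion"])[0][:,0]
def unc(pts,k,ox,oy): return (np.array(pts,float)+.5)/k-.5+[ox,oy]
def car(p,z=.004): # x,y,yaw
    return np.array([p[0],p[1],z]),R.from_euler('z',p[2]).as_matrix()
def face(p): # x,y,yaw,slope
    Rm=(R.from_euler('z',p[2])*R.from_euler('y',-p[3])).as_matrix()
    return np.array([p[0],p[1],.08])+.022*Rm[:,2],Rm
C4=np.array([[1,1],[1,-1],[-1,-1],[-1,1]])
E
cat > fit.py <<'E'
from h import *
ct=unc([(347,143),(437,148),(425,332),(333,326)],4.8,325,175)
cs=unc([(467,232),(383,258),(330,148),(425,115)],5,100,235)
def pc(p):
    t,Rm=car(p);return t+np.c_[C4*[.045,.023],[.005]*4]@Rm.T
st=unc([(138,165),(276,120),(370,372),(237,420)],6.5,190,120)
ss=unc([(465,148),(392,212),(180,175),(252,105)],7,295,195)
def ps(p):
    t,Rm=face(p);return t+np.c_[C4*[.047,.0245],[0]*4]@Rm.T
for nm,P,p0,T,S in(("car",pc,[.5,-.15,0],ct,cs),("stage",ps,[.65,.15,.35,.25],st,ss)):
    for w in((1,1),(1,.0),(0,1)):
        f=lambda p:np.r_[w[0]*(proj("top",P(p))-T).ravel(),w[1]*(proj("scene",P(p))-S).ravel()]
        q=least_squares(f,p0);print(nm,w,q.x.round(4),np.degrees(q.x[2:]).round(2),"rms px",np.sqrt((q.fun**2).mean()).round(2))
E
python3 fit.py
```

```text
car (1, 1) [ 0.5166 -0.2062 -0.0848] [-4.86] rms px 1.2
car (1, 0.0) [ 0.514  -0.2072 -0.0785] [-4.5] rms px 0.26
car (0, 1) [ 0.5227 -0.2056 -0.0946] [-5.42] rms px 0.49
stage (1, 1) [0.6458 0.2058 0.3768 0.2737] [21.59 15.68] rms px 0.68
stage (1, 0.0) [0.6471 0.2068 0.3689 0.4196] [21.14 24.04] rms px 0.14
stage (0, 1) [0.6494 0.2045 0.3878 0.2655] [22.22 15.21] rms px 0.19
```

```bash
cat > fit2.py <<'E'
from h import *
# outline + plate far corners, per-camera pixel offset (sigma 1.2 px), reading sigma .4 px
st=unc([(138,165),(276,120),(370,372),(237,420)],6.5,190,120)
ss=unc([(465,148),(392,212),(180,175),(252,105)],7,295,195)
L=np.c_[C4*[.047,.0245],[0]*4]
def P(p): 
    t,Rm=face(p);return t+L@Rm.T
def f(p):
    return np.r_[((proj("top",P(p))+p[4:6]-st)/.4).ravel(),((proj("scene",P(p))+p[6:8]-ss)/.4).ravel(),p[4:]/1.2]
q=least_squares(f,[.65,.2,.37,.27,0,0,0,0]);J=np.linalg.inv(q.jac.T@q.jac)
print(q.x.round(4),np.sqrt(np.diag(J)).round(4))
p=q.x
def boxes(p,n):
    im=cv2.imread(f"pics/{n}0.png");k,x,y,w,h=(6.5,190,120,90,90) if n=="top" else (7,295,195,90,80)
    o=p[4:6] if n=="top" else p[6:8]
    c=cv2.resize(im[y:y+h,x:x+w],None,fx=k,fy=k,interpolation=cv2.INTER_CUBIC)
    t,Rm=face(p)
    def poly(X,col,W=False):
        X=np.array(X,float); X=X if W else t+X@Rm.T
        u=(proj(n,X)+o-[x,y]+.5)*k-.5
        cv2.polylines(c,[np.int32(u*8).reshape(-1,1,2)],True,col,1,cv2.LINE_AA,3)
    poly(L,(0,0,255)); poly(np.c_[C4*[.054,.037],[0]*4],(0,255,0))
    for s in(1,-1): poly([[.056,s*.039,-.007],[.056,s*.049,-.007],[-.056,s*.049,-.007],[-.056,s*.039,-.007]],(255,0,0))
    Rz=R.from_euler('z',p[2]).as_matrix()
    for z in(0,.014): poly(np.array([p[0],p[1],0])+np.c_[C4*[.07,.065],[z]*4]@Rz.T,(0,255,255),True)
    return c
if __name__=="__main__":
    for n in("top","scene"): cv2.imwrite(f"pics/ov_{n}.png",boxes(p,n))
E
python3 fit2.py
```

```text
[0.6461 0.2058 0.3779 0.2682 0.0375 0.781  0.3307 0.8507] [0.0023 0.0022 0.0075 0.0132 0.9701 0.9871 0.8077 0.6013]
```

```bash
python3 -c "
import cv2,numpy as np
a=cv2.imread('pics/ov_top.png');b=cv2.imread('pics/ov_scene.png');cv2.imwrite('pics/a.png',a)
"
```

```text
(no output)
```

View pics/ov_top.png

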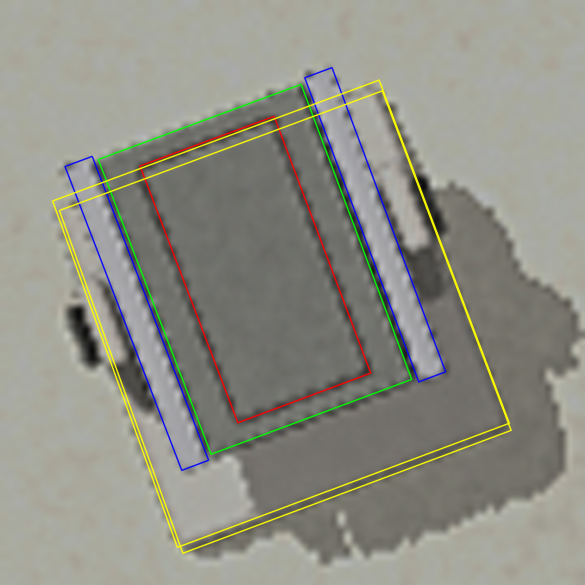

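View pics/ov_scene.png

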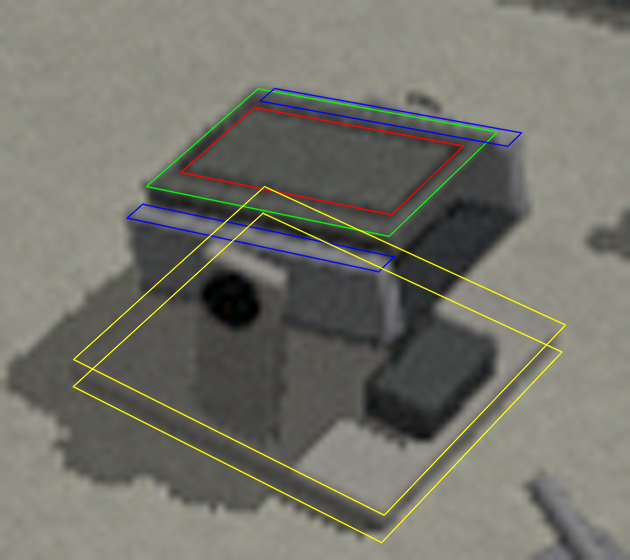

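Run:
```python
import cv2
s=cv2.imread("pics/scene0.png")
x,y,w,h=312,204,60,42
c=cv2.resize(s[y:y+h,x:x+w],None,fx=13,fy=13,interpolation=cv2.INTER_LANCZOS4)
c=cv2.convertScaleAbs(c,alpha=1.6)
cv2.imwrite("pics/s13.png",c)
```

```text
(no output)
```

View pics/s13.png

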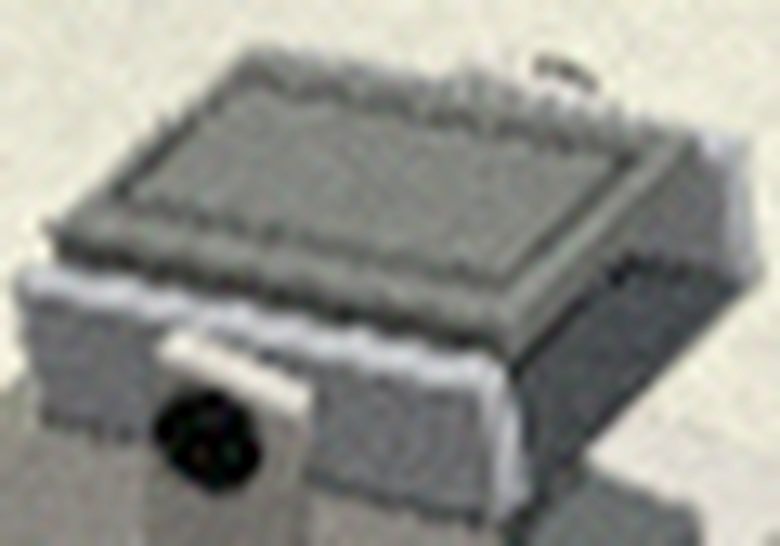

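```bash
cat > fit3.py <<'E'
import fit2
from fit2 import *
O=L; PL=np.c_[C4*[.054,.037],[0]*4]; CH=np.array([[.056,-.049,-.007],[-.056,-.049,-.007]])
# top cam: cheek corners (outer) read from crop
st=np.r_[unc([(138,165),(276,120),(370,372),(237,420), (303,86),(414,379)],6.5,190,120)]
ST=np.r_[O,PL[1:3]]
ss=unc([(632,155),(510,285),(115,190),(240,85),(690,138),(500,325),(52,235),(245,50),(480,390),(20,290)],13,312,204)
SS=np.r_[O,PL,CH]
def f(p):
    t,Rm=face(p)
    return np.r_[((proj("top",t+ST@Rm.T)+p[4:6]-st)/.4).ravel(),((proj("scene",t+SS@Rm.T)+p[6:8]-ss)/.4).ravel(),p[4:]/1.2]
q=least_squares(f,[.65,.2,.37,.27,0,0,0,0],loss='soft_l1');J=np.linalg.inv(q.jac.T@q.jac)
if __name__=="__main__":
    print(q.x.round(4),np.sqrt(np.diag(J)).round(4)); print((f(q.x)[:-4]*.4).reshape(-1,2).round(2))
    t,Rm=face(q.x);print(t.round(4),Rm.round(4))
    cv2.imwrite("pics/ov3.png",boxes(q.x,"scene"))
E
python3 fit3.py
```

```text
[0.6461 0.2058 0.3779 0.2682 0.0375 0.781  0.3307 0.8507] [0.0023 0.0022 0.0075 0.0132 0.9701 0.9871 0.8077 0.6013]
[0.645  0.206  0.3814 0.263  0.2671 0.417  0.2152 1.2847] [0.0027 0.0023 0.0069 0.0092 1.0278 1.1185 0.845  0.692 ]
[[ 0.31  0.2 ]
 [-0.3  -0.6 ]
 [ 0.23  0.09]
 [ 0.27  0.41]
 [-0.33 -0.29]
 [-0.23 -0.03]
 [ 0.31  0.15]
 [-0.52 -0.  ]
 [-0.32  1.17]
 [ 0.55 -0.04]
 [ 0.69 -0.55]
 [-0.08  0.  ]
 [-0.37 -0.3 ]
 [ 0.64 -0.04]
 [-0.02  0.05]
 [-0.68 -0.03]]
[0.6397 0.2038 0.1012] [[ 0.8962 -0.3722 -0.2413]
 [ 0.3594  0.9282 -0.0968]
 [ 0.26    0.      0.9656]]
```

View pics/ov3.png

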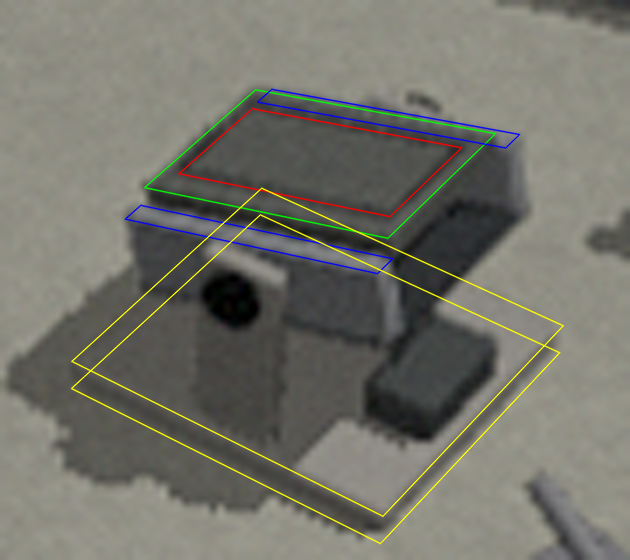

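The fit gives a slope of 0.263 rad and a face centre at (0.640, 0.204, 0.101). The carrier is at about (0.515, -0.207) with a yaw of -4.6°. Next I'll work out the approach.

```bash
cat > d.py <<'E'
from h import *
def tool(yaw,slope=0): # yaw of carrier x deg; tool x = carrier x, z = -carrier z
    Rc=(R.from_euler('z',yaw,degrees=True)*R.from_euler('y',-slope,degrees=True)).as_matrix()
    return Rc@np.diag([1,-1,-1.])
def delta(p0,R0,p1,R1):
    d=R0.T@(np.array(p1)-p0); w=np.degrees(R.from_matrix(R0.T@R1).as_rotvec())
    return d.round(4),w.round(2)
E
python3 - <<'E'
from d import *
s=r.sense();p0=np.array([.15,.607,.196]);R0=tool(-13.92)
print(np.abs(R0-s["ee_rot"]).max())
for p,y in(([.40,.28,.21],-9),([.515,-.207,.13],-4.6)): print(delta(p0,R0,p,tool(y)))
E
```

```text
0.001952230569832365
(array([ 0.3213,  0.2573, -0.014 ]), array([ 0.  ,  0.  , -4.92]))
(array([0.5501, 0.7023, 0.066 ]), array([ 0.  ,  0.  , -9.32]))
```

Request:
{"api": "drive_tool", "payload": {"deltas": [{"dx":0.16,"dy":0.13,"dz":-0.01,"wz":-2.5},{"dx":0.16,"dy":0.13,"dz":-0.01,"wz":-2.5},{"dx":0.16,"dy":0.13,"dz":-0.01,"wz":-2.5},{"dx":0.16,"dy":0.13,"dz":-0.01,"wz":-2.5},{"dx":0.32,"dy":0.26,"dz":-0.014,"wz":-5},{"dx":0.32,"dy":0.26,"dz":-0.014,"wz":-5},{"dx":0.32,"dy":0.26,"dz":-0.014,"wz":-5},{"dx":0.32,"dy":0.26,"dz":-0.014,"wz":-5},{"dx":0.55,"dy":0.702,"dz":0.0,"wz":-9.3},{"dx":0.55,"dy":0.702,"dz":0.0,"wz":-9.3},{"dx":0.55,"dy":0.702,"dz":0.0,"wz":-9.3},{"dx":0.55,"dy":0.702,"dz":0.0,"wz":-9.3},{"dx":0.55,"dy":0.702,"dz":0.0,"wz":-9.3},{"dx":0.55,"dy":0.702,"dz":0.0,"wz":-9.3},{"dx":0.55,"dy":0.702,"dz":0.0,"wz":-9.3},{"dx":0.55,"dy":0.702,"dz":0.0,"wz":-9.3},{"dx":0.55,"dy":0.702,"dz":0.066,"wz":-9.3},{"dx":0.55,"dy":0.702,"dz":0.066,"wz":-9.3},{"dx":0.55,"dy":0.702,"dz":0.066,"wz":-9.3},{"dx":0.55,"dy":0.702,"dz":0.066,"wz":-9.3}], "gripper": 0.65}}

```text
schema error: expected keys dx, dy, dz, wx, wy, wz
```

Request:
{"api": "drive_tool", "payload": {"deltas": [{"dx":0.16,"dy":0.13,"dz":-0.01,"wx":0,"wy":0,"wz":-2.5},{"dx":0.16,"dy":0.13,"dz":-0.01,"wx":0,"wy":0,"wz":-2.5},{"dx":0.16,"dy":0.13,"dz":-0.01,"wx":0,"wy":0,"wz":-2.5},{"dx":0.16,"dy":0.13,"dz":-0.01,"wx":0,"wy":0,"wz":-2.5},{"dx":0.32,"dy":0.26,"dz":-0.014,"wx":0,"wy":0,"wz":-5},{"dx":0.32,"dy":0.26,"dz":-0.014,"wx":0,"wy":0,"wz":-5},{"dx":0.32,"dy":0.26,"dz":-0.014,"wx":0,"wy":0,"wz":-5},{"dx":0.32,"dy":0.26,"dz":-0.014,"wx":0,"wy":0,"wz":-5},{"dx":0.55,"dy":0.702,"dz":0.0,"wx":0,"wy":0,"wz":-9.3},{"dx":0.55,"dy":0.702,"dz":0.0,"wx":0,"wy":0,"wz":-9.3},{"dx":0.55,"dy":0.702,"dz":0.0,"wx":0,"wy":0,"wz":-9.3},{"dx":0.55,"dy":0.702,"dz":0.0,"wx":0,"wy":0,"wz":-9.3},{"dx":0.55,"dy":0.702,"dz":0.0,"wx":0,"wy":0,"wz":-9.3},{"dx":0.55,"dy":0.702,"dz":0.0,"wx":0,"wy":0,"wz":-9.3},{"dx":0.55,"dy":0.702,"dz":0.0,"wx":0,"wy":0,"wz":-9.3},{"dx":0.55,"dy":0.702,"dz":0.0,"wx":0,"wy":0,"wz":-9.3},{"dx":0.55,"dy":0.702,"dz":0.066,"wx":0,"wy":0,"wz":-9.3},{"dx":0.55,"dy":0.702,"dz":0.066,"wx":0,"wy":0,"wz":-9.3},{"dx":0.55,"dy":0.702,"dz":0.066,"wx":0,"wy":0,"wz":-9.3},{"dx":0.55,"dy":0.702,"dz":0.066,"wx":0,"wy":0,"wz":-9.3}], "gripper": 0.65}}

```text
time_s: 2.1
tcp_pos: [0.5134, -0.2093, 0.1258]
ee_rot: [[0.996, -0.085, -0.007], [-0.085, -0.996, 0.001], [-0.007, -0.001, -1.0]]
wrist_force: [0.0, 1.7, -0.5]
gripper_width: 0.648
```

Run:
```python
from d import *
im=cams.capture("scene");im2=cams.capture("top")
s=r.sense();print(s["time_s"],s["tcp_pos"],s["ee_rot"].round(4),s["joints"])
cv2.imwrite("pics/s1.png",cv2.resize(im[200:330,90:270,::-1],None,fx=4.2,fy=4.2,interpolation=cv2.INTER_CUBIC))
cv2.imwrite("pics/t1.png",cv2.resize(im2[140:290,320:500,::-1],None,fx=4,fy=4,interpolation=cv2.INTER_CUBIC))
```

```text
2.2 [ 0.51479923 -0.20726979  0.12883555] [[ 9.967e-01 -8.160e-02 -1.800e-03]
 [-8.160e-02 -9.967e-01  2.000e-04]
 [-1.900e-03 -1.000e-04 -1.000e+00]] [-5.19799500e+00  1.86663709e+01 -1.49429468e+01 -4.58068620e-03
 -5.64973849e+01  9.05174834e+01]
```

View pics/s1.png

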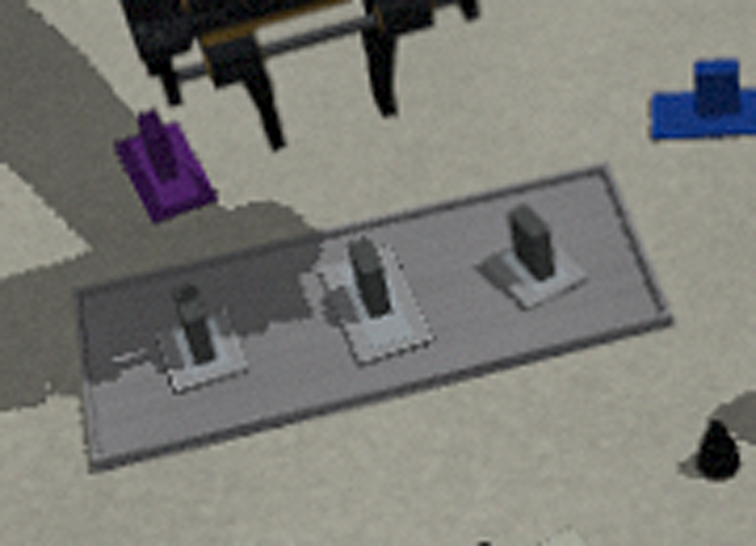

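View pics/t1.png

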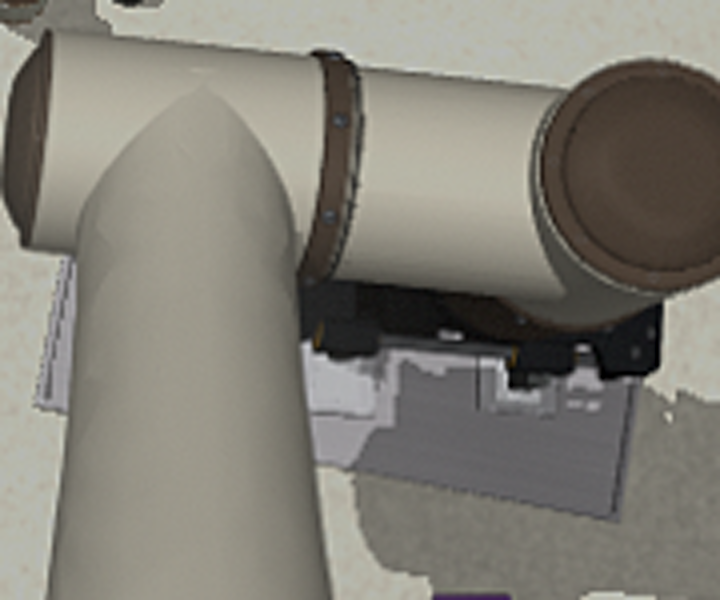

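Run:
```python
from d import *
t=np.array([.5148,-.2073,.1288]);y=np.array([-.08,-.997,0])
for n,o in(("scene",(90,200,4.2)),):
    print(((proj(n,[t,t+y*.03,t-y*.03])-o[:2])*o[2]).round(1))
print(delta(np.array([.515,-.207,.13]),tool(-4.6),[.515,-.207,.014],tool(-4.6)))
```

```text
[[338.6 147.9]
 [288.5 163.2]
 [388.2 132.8]]
(array([0.   , 0.   , 0.116]), array([0., 0., 0.]))
```

Run:
```python
from d import *
im=cams.capture("scene")
s=r.sense();t=s["tcp_pos"];y=s["ee_rot"][:,1];print(t,s["gripper_width"])
k=8;x0,y0=120,185
c=cv2.resize(im[y0:y0+70,x0:x0+95,::-1],None,fx=k,fy=k,interpolation=cv2.INTER_CUBIC)
c=cv2.convertScaleAbs(c,alpha=1.8,beta=20)
for a in(-.0283,0,.0283):
  for z,col in((0,(0,0,255)),(.0187,(0,255,0))):
    u=(proj("scene",t+y*a-s["ee_rot"][:,2]*z)[0]-[x0,y0]+.5)*k-.5
    cv2.circle(c,tuple(int(v) for v in u),4,col,1)
cv2.imwrite("pics/s2.png",c)
```

```text
[ 0.51532421 -0.20671957  0.12976066] 0.6492544909711438
```

View pics/s2.png

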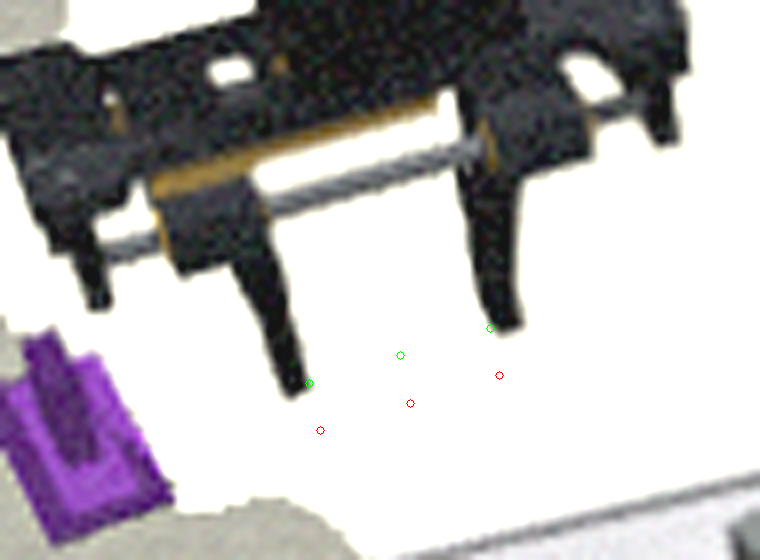

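Run:
```python
from d import *
im=cams.capture("scene")
k=10;x0,y0=130,195
c=cv2.resize(im[y0:y0+55,x0:x0+75,::-1],None,fx=k,fy=k,interpolation=cv2.INTER_CUBIC)
cv2.imwrite("pics/s3.png",c)
```

```text
(no output)
```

View pics/s3.png

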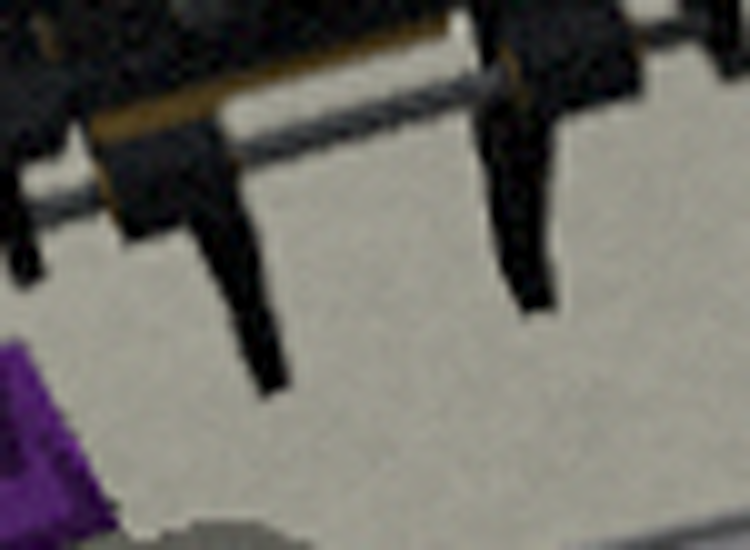

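Run:
```python
from d import *
t=np.array([.1501,.6061,.1946]);Rm=tool(-13.92);y=Rm[:,1]
for n,k,x0,y0,w,h in(("scene",8,315,0,85,75),("top",10,0,360,75,60)):
    im=cv2.imread(f"pics/{n}0.png")
    c=cv2.convertScaleAbs(cv2.resize(im[y0:y0+h,x0:x0+w],None,fx=k,fy=k,interpolation=cv2.INTER_CUBIC),alpha=1.5,beta=15)
    for a in(-.0435,0,.0435):
      for z,col in((0,(0,0,255)),(.0187,(0,255,0)),(.07,(255,255,0))):
        u=(proj(n,t+y*a-Rm[:,2]*z)[0]-[x0,y0]+.5)*k-.5
        cv2.circle(c,tuple(int(v) for v in u),4,col,1); print(n,a,z,u.round())
    cv2.imwrite(f"pics/g_{n}.png",c)
```

```text
scene -0.0435 0 [408. 646.]
scene -0.0435 0.0187 [411. 606.]
scene -0.0435 0.07 [420. 495.]
scene 0 0 [317. 658.]
scene 0 0.0187 [319. 618.]
scene 0 0.07 [326. 506.]
scene 0.0435 0 [224. 670.]
scene 0.0435 0.0187 [226. 630.]
scene 0.0435 0.07 [231. 517.]
top -0.0435 0 [-58. 235.]
top -0.0435 0.0187 [-112.  252.]
top -0.0435 0.07 [-270.  305.]
top 0 0 [140. 298.]
top 0 0.0187 [ 90. 317.]
top 0 0.07 [-59. 374.]
top 0.0435 0 [341. 362.]
top 0.0435 0.0187 [294. 383.]
top 0.0435 0.07 [155. 443.]
```

View pics/g_scene.png

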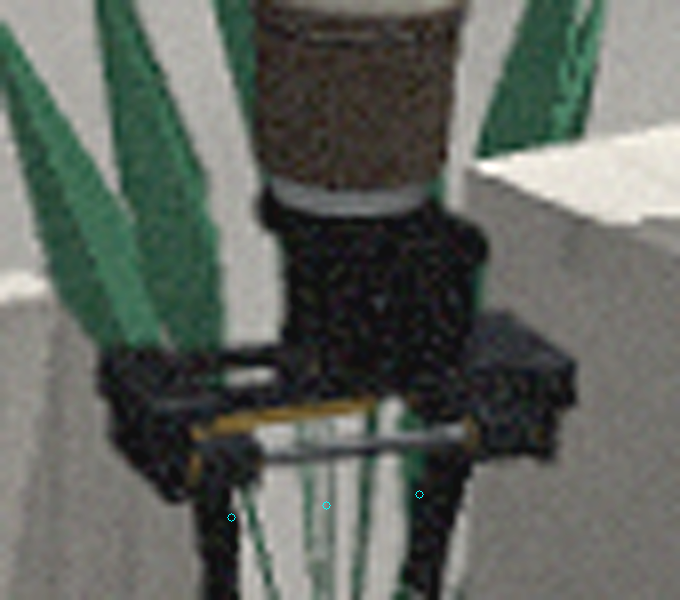

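View pics/g_top.png

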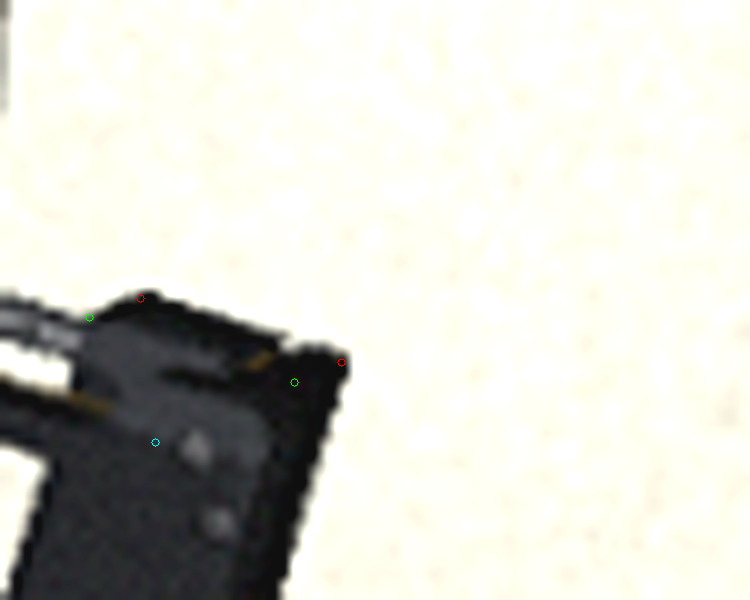

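Run:
```python
from d import *
t=np.array([.1501,.6061,.1946]);Rm=tool(-13.92);y=Rm[:,1]
n,k,x0,y0,w,h="scene",9,315,40,85,60
im=cv2.imread(f"pics/{n}0.png")
c=cv2.convertScaleAbs(cv2.resize(im[y0:y0+h,x0:x0+w],None,fx=k,fy=k,interpolation=cv2.INTER_CUBIC),alpha=1.5,beta=15)
for a in(-.0435,0,.0435):
  for z,col in((0,(0,0,255)),(.0187,(0,255,0)),(.07,(255,255,0))):
    u=(proj(n,t+y*a-Rm[:,2]*z)[0]-[x0,y0]+.5)*k-.5
    cv2.circle(c,tuple(int(v) for v in u),4,col,1)
cv2.imwrite(f"pics/g2_{n}.png",c)
```

```text
(no output)
```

View pics/g2_scene.png

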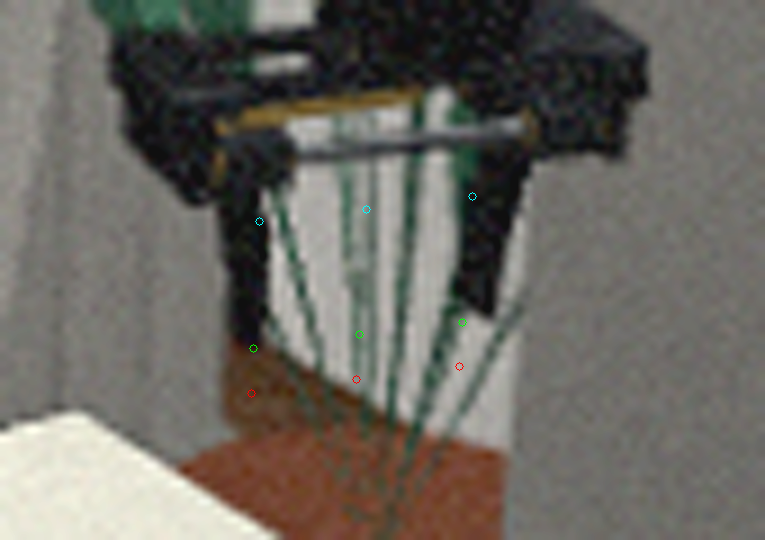

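The visible finger ends lie about 19 mm behind the nominal TCP, in both views. I'll use a low TCP height (about 13 mm) so that the pads overlap the grip either way.

Request:
{"api": "drive_tool", "payload": {"deltas": [{"dx":0.001,"dy":0,"dz":0.03,"wx":0,"wy":0,"wz":0},{"dx":0.001,"dy":0,"dz":0.06,"wx":0,"wy":0,"wz":0},{"dx":0.001,"dy":0,"dz":0.08,"wx":0,"wy":0,"wz":0},{"dx":0.001,"dy":0,"dz":0.09,"wx":0,"wy":0,"wz":0},{"dx":0.001,"dy":0,"dz":0.1,"wx":0,"wy":0,"wz":0},{"dx":0.001,"dy":0,"dz":0.105,"wx":0,"wy":0,"wz":0},{"dx":0.001,"dy":0,"dz":0.11,"wx":0,"wy":0,"wz":0},{"dx":0.001,"dy":0,"dz":0.114,"wx":0,"wy":0,"wz":0},{"dx":0.001,"dy":0,"dz":0.116,"wx":0,"wy":0,"wz":0},{"dx":0.001,"dy":0,"dz":0.116,"wx":0,"wy":0,"wz":0},{"dx":0.001,"dy":0,"dz":0.116,"wx":0,"wy":0,"wz":0}]}}

```text
time_s: 3.4
tcp_pos: [0.5165, -0.2072, 0.0138]
ee_rot: [[0.997, -0.08, 0.001], [-0.08, -0.997, -0.0], [0.001, 0.0, -1.0]]
wrist_force: [-0.4, -0.4, 0.9]
gripper_width: 0.649
```

Run:
```python
from d import *
im=cams.capture("scene")
c=cv2.resize(im[225:310,110:230,::-1],None,fx=6.5,fy=6.5,interpolation=cv2.INTER_CUBIC)
cv2.imwrite("pics/s4.png",cv2.convertScaleAbs(c,alpha=1.4,beta=10))
s=r.sense();print(s["tcp_pos"],s["wrist_force"],s["time_s"])
```

```text
[ 0.51655668 -0.20717483  0.01382757] [0.31363431 0.06353854 0.12356825] 3.45
```

View pics/s4.png

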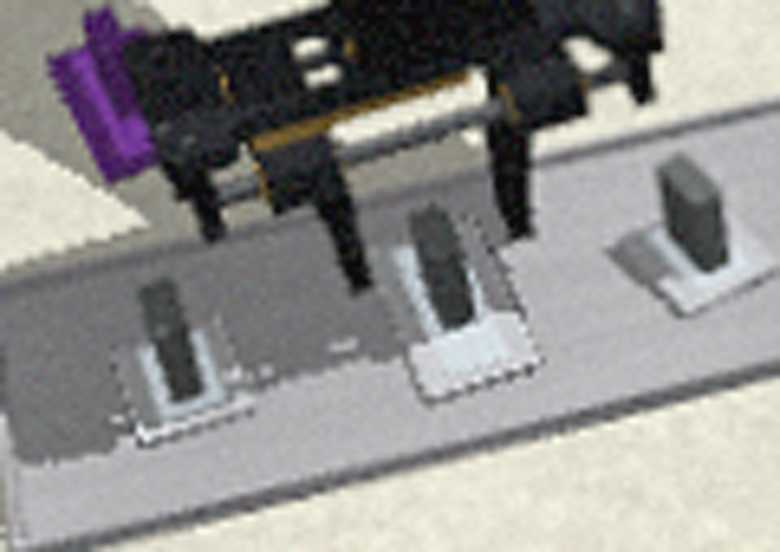

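Request:
{"api": "drive_tool", "payload": {"deltas": [{"dx":0,"dy":0,"dz":0,"wx":0,"wy":0,"wz":0},{"dx":0,"dy":0,"dz":0,"wx":0,"wy":0,"wz":0},{"dx":0,"dy":0,"dz":0,"wx":0,"wy":0,"wz":0},{"dx":0,"dy":0,"dz":0,"wx":0,"wy":0,"wz":0},{"dx":0,"dy":0,"dz":0,"wx":0,"wy":0,"wz":0},{"dx":0,"dy":0,"dz":0,"wx":0,"wy":0,"wz":0},{"dx":0,"dy":0,"dz":0,"wx":0,"wy":0,"wz":0},{"dx":0,"dy":0,"dz":0,"wx":0,"wy":0,"wz":0}], "gripper": 0}}

```text
time_s: 4.25
tcp_pos: [0.5163, -0.207, 0.0135]
ee_rot: [[0.997, -0.08, -0.0], [-0.08, -0.997, 0.0], [-0.0, -0.0, -1.0]]
wrist_force: [0.1, 0.4, 0.0]
gripper_width: 0.155
```

Run:
```python
from d import *
im=cams.capture("scene")
c=cv2.resize(im[225:310,110:230,::-1],None,fx=6.5,fy=6.5,interpolation=cv2.INTER_CUBIC)
cv2.imwrite("pics/s5.png",cv2.convertScaleAbs(c,alpha=1.4,beta=10))
s=r.sense();print(s["tcp_pos"],s["wrist_force"],s["time_s"],s["gripper_width"])
```

```text
[ 0.51630374 -0.20700091  0.01349259] [ 0.3995234  -0.03668288 -1.11987027] 4.3 0.15505373189982793
```

View pics/s5.png

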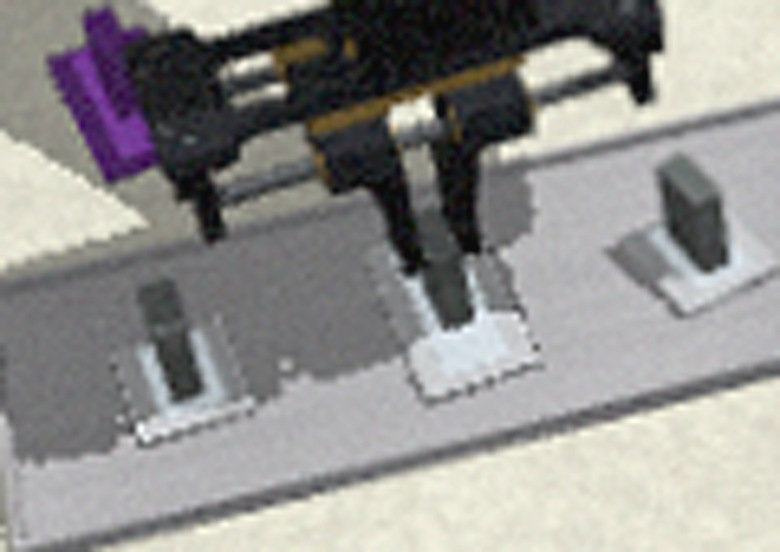

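Run:
```python
from d import *
p0=np.array([.516,-.207,.014]);R0=tool(-4.6)
yaw=np.degrees(.3814);sl=np.degrees(.263)
F,Rm=np.array([.6397,.2038,.1012]),tool(yaw,sl)
n=-Rm[:,2]
print("via",delta(p0,R0,[.58,0,.19],tool(8)))
for g in(.06,.04): print(g,F+n*(.0095+g),delta(p0,R0,F+n*(.0095+g),Rm))
```

```text
via (array([ 0.0472, -0.2115, -0.176 ]), array([  0. ,   0. , -12.6]))
0.06 [0.62292981 0.19707453 0.1683102 ] (array([ 0.0742, -0.4113, -0.1543]), array([  3.48,  14.8 , -26.3 ]))
0.04 [0.62775577 0.19900992 0.14899791] (array([ 0.0788, -0.4137, -0.135 ]), array([  3.48,  14.8 , -26.3 ]))
```

Request:
{"api": "drive_tool", "payload": {"deltas": [{"dx":0,"dy":0,"dz":-0.01,"wx":0,"wy":0,"wz":0},{"dx":0,"dy":0,"dz":-0.03,"wx":0,"wy":0,"wz":0},{"dx":0,"dy":0,"dz":-0.06,"wx":0,"wy":0,"wz":0},{"dx":0,"dy":0,"dz":-0.1,"wx":0,"wy":0,"wz":0},{"dx":0,"dy":0,"dz":-0.14,"wx":0,"wy":0,"wz":0},{"dx":0.01,"dy":-0.03,"dz":-0.17,"wx":0,"wy":0,"wz":-2},{"dx":0.02,"dy":-0.07,"dz":-0.19,"wx":0,"wy":0,"wz":-4},{"dx":0.03,"dy":-0.11,"dz":-0.19,"wx":0,"wy":1,"wz":-7},{"dx":0.04,"dy":-0.15,"dz":-0.19,"wx":0.5,"wy":3,"wz":-10},{"dx":0.045,"dy":-0.19,"dz":-0.19,"wx":1,"wy":5,"wz":-12},{"dx":0.05,"dy":-0.23,"dz":-0.19,"wx":1.5,"wy":7,"wz":-15},{"dx":0.055,"dy":-0.27,"dz":-0.19,"wx":2,"wy":9,"wz":-18},{"dx":0.06,"dy":-0.31,"dz":-0.185,"wx":2.5,"wy":11,"wz":-21},{"dx":0.065,"dy":-0.35,"dz":-0.18,"wx":3,"wy":13,"wz":-24},{"dx":0.07,"dy":-0.39,"dz":-0.17,"wx":3.48,"wy":14.8,"wz":-26.3},{"dx":0.0742,"dy":-0.4113,"dz":-0.16,"wx":3.48,"wy":14.8,"wz":-26.3},{"dx":0.0742,"dy":-0.4113,"dz":-0.1543,"wx":3.48,"wy":14.8,"wz":-26.3},{"dx":0.0742,"dy":-0.4113,"dz":-0.1543,"wx":3.48,"wy":14.8,"wz":-26.3},{"dx":0.0742,"dy":-0.4113,"dz":-0.1543,"wx":3.48,"wy":14.8,"wz":-26.3},{"dx":0.0742,"dy":-0.4113,"dz":-0.1543,"wx":3.48,"wy":14.8,"wz":-26.3}]}}

```text
time_s: 6.3
tcp_pos: [0.6236, 0.196, 0.1688]
ee_rot: [[0.896, 0.371, 0.242], [0.358, -0.929, 0.097], [0.261, -0.0, -0.965]]
wrist_force: [0.2, 0.7, -1.4]
gripper_width: 0.154
```

Run:
```python
from d import *
im=cams.capture("scene");t=cams.capture("top")
cv2.imwrite("pics/s6f.png",im[:,:,::-1]);cv2.imwrite("pics/t6f.png",t[:,:,::-1])
c=cv2.resize(im[165:275,290:390,::-1],None,fx=5.4,fy=5.4,interpolation=cv2.INTER_CUBIC)
cv2.imwrite("pics/s6.png",cv2.convertScaleAbs(c,alpha=1.4,beta=10))
s=r.sense();print(s["tcp_pos"],s["ee_rot"].round(4),s["wrist_force"],s["time_s"],s["gripper_width"],s["joints"])
```

```text
[0.62362415 0.19613105 0.16871   ] [[ 8.965e-01  3.709e-01  2.424e-01]
 [ 3.580e-01 -9.287e-01  9.700e-02]
 [ 2.611e-01 -2.000e-04 -9.653e-01]] [-0.92111518 -0.15637128 -0.64565979] 6.4 0.15752956615203192 [ 33.11612249  18.17865    -12.74228382   4.2021991  -44.30239682
  76.02828463]
```

View pics/s6.png

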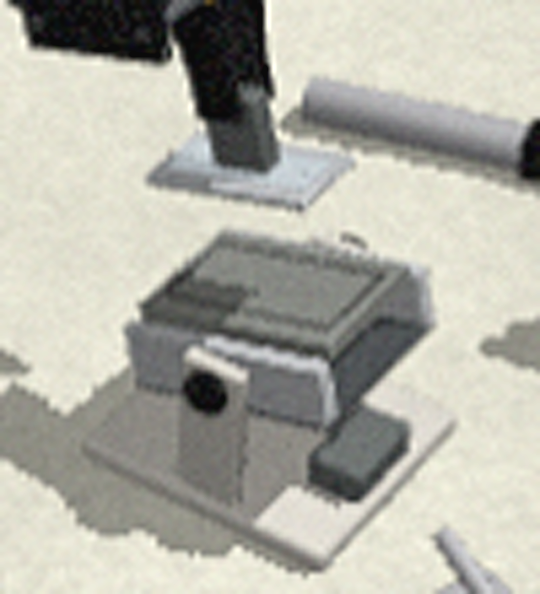

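View pics/t6f.png

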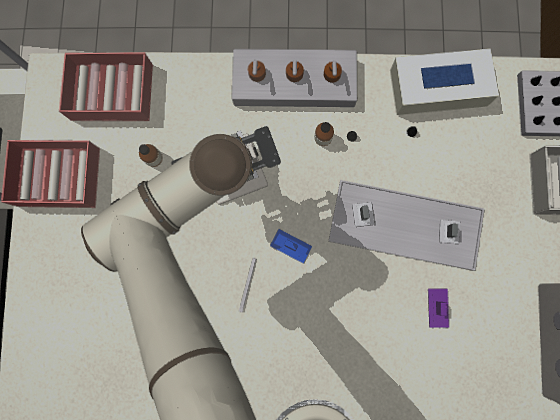

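```bash
cat > ov.py <<'E'
from d import *
import sys
def ov(pic,k,x0,y0,w,h,tcp,Rt,dx=0,pitch=0,dyaw=0,under=.0095,off=(.2,1.28),gain=1.4):
    im=cv2.imread(pic)
    c=cv2.convertScaleAbs(cv2.resize(im[y0:y0+h,x0:x0+w],None,fx=k,fy=k,interpolation=cv2.INTER_CUBIC),alpha=gain,beta=10)
    Rc=Rt@np.diag([1,-1,-1.]); 
    g=np.array([0,0,-under+.03+.0]) # pivot on grip in carrier axes rel. to tcp
    Rp=R.from_euler('zy',[dyaw,-pitch],degrees=True).as_matrix()
    def pts(X): # carrier coords -> world
        X=np.array(X,float)-[0,0,.035]
        return tcp+(np.array([dx,0,.035-under])+X@Rp.T)@Rc.T
    for z,col in((0,(0,255,255)),(.005,(0,0,255))):
        u=(proj("scene",pts(np.c_[C4*[.045,.023],[z]*4]))+off-[x0,y0]+.5)*k-.5
        cv2.polylines(c,[np.int32(u*8).reshape(-1,1,2)],True,col,1,cv2.LINE_AA,3)
    return c,pts
E
python3 - <<'E'
from ov import *
s=r.sense()
c,_=ov("pics/s6f.png",14,312,185,50,25,s["tcp_pos"],s["ee_rot"])
cv2.imwrite("pics/o6.png",c)
c2=cv2.convertScaleAbs(cv2.resize(cv2.imread("pics/s6f.png")[185:210,312:362],None,fx=14,fy=14,interpolation=cv2.INTER_CUBIC),alpha=1.4,beta=10)
cv2.imwrite("pics/o6.png",np.vstack([c,c2])[:, :])
E
```

```text
(no output)
```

View pics/o6.png

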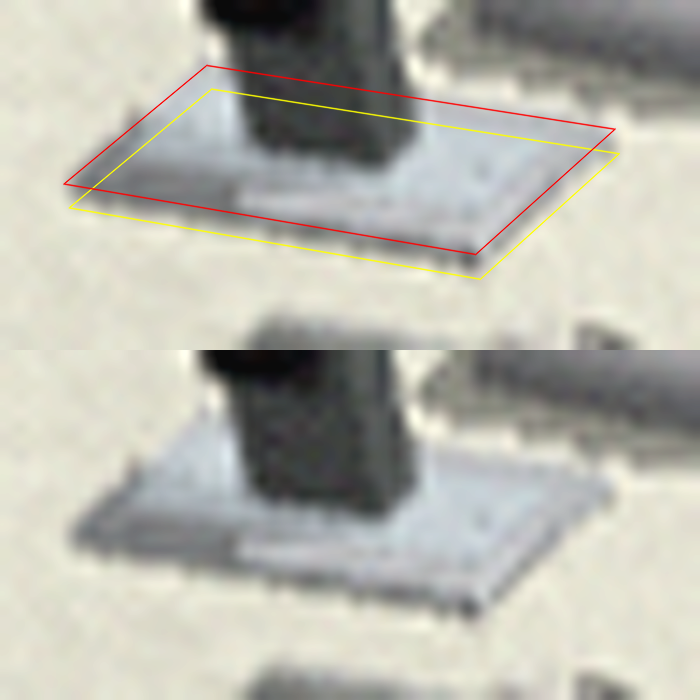

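Scene: the carrier hangs centred and matches the predicted pose to about 1 px. Its lower edge runs (78,195) to (475,262) in the crop. Before lowering, I'll refine the stage slope with sub-pixel line profiles on the black outline.

```bash
cat > fit4.py <<'E'
from h import *
from scipy.ndimage import map_coordinates
L=np.c_[C4*[.047,.0245],[0]*4]
def edges(n,p,off,half):
    g=cv2.cvtColor(cv2.imread(f"pics/{n}0.png"),cv2.COLOR_BGR2GRAY).astype(float)
    t,Rm=face(p);out=[]
    for i in range(4):
        a,b=L[i],L[(i+1)%4]
        for s in np.linspace(.1,.9,25):
            X=a+(b-a)*s; u=proj(n,t+Rm@X)[0]+off; v=proj(n,t+Rm@(X+(b-a)*.01))[0]+off
            d=(v-u)/np.linalg.norm(v-u);nn=np.array([-d[1],d[0]])
            q=np.arange(-half,half+.01,.1);P=u+q[:,None]*nn
            pr=map_coordinates(g,[P[:,1],P[:,0]],order=1)
            j=pr.argmin()
            base=np.median(pr); w=np.clip(base-3-pr,0,None)*(abs(q-q[j])<1.0)
            if w.sum()>0 and base-pr.min()>6 and 3<j<len(q)-4: out.append((X,u+nn*(w@q)/w.sum(),nn))
    return out
p=np.array([.645,.206,.3814,.263,.27,.42,.2,1.28])
for it in range(4):
    A={n:edges(n,p,p[4:6] if n=="top" else p[6:8],2.2) for n in("top","scene")}
    def f(p,only=None):
        t,Rm=face(p);o=[]
        for n,of in(("top",p[4:6]),("scene",p[6:8])):
            X=np.array([a[0] for a in A[n]]);U=np.array([a[1] for a in A[n]]);N=np.array([a[2] for a in A[n]])
            e=((proj(n,t+X@Rm.T)+of-U)*N).sum(1)
            o.append(e/.35/2.5)
        return np.r_[o[0],o[1],p[4:]/1.0]
    q=least_squares(f,p,loss='soft_l1');p=q.x
print(len(A["top"]),len(A["scene"]),p.round(4),np.sqrt(np.diag(np.linalg.inv(q.jac.T@q.jac))).round(4))
e=f(p)*.875;print(np.std(e[:len(A["top"])]),np.std(e[len(A["top"]):-4]))
t,Rm=face(p);print(t.round(4))
# scene only with offset fixed zero
for fx in([0,0],[0,1],[0,-1]):
    g=lambda p:np.r_[f(np.r_[p,0,0,fx])[len(A["top"]):-4]]
    qq=least_squares(g,p[:4],loss='soft_l1');print("scene-only",fx,qq.x.round(4),qq.cost.round(2))
E
python3 fit4.py
```

```text
100 100 [ 0.6447  0.2057  0.3848  0.253  -0.093   0.4335  0.1414  1.0307] [0.0023 0.0019 0.01   0.0087 0.8443 0.9677 0.6974 0.5783]
0.16798811444762668 0.16617326883046826
[0.6396 0.2037 0.1013]
scene-only [0, 0] [0.6484 0.2036 0.3781 0.2573] 1.8
scene-only [0, 1] [0.645  0.2059 0.3811 0.2538] 1.74
scene-only [0, -1] [0.6518 0.2013 0.375  0.2607] 1.88
```

```bash
cat > st.py <<'E'
from d import *
S=np.array([.6465,.2045,.381,.256])
F,RF=face(S); RT=tool(np.degrees(S[2]),np.degrees(S[3])); n=RF[:,2]
E
python3 - <<'E'
from st import *
Fo=np.array([.6397,.2038,.1012]);Ro=tool(np.degrees(.3814),np.degrees(.263));p0=Fo-Ro[:,2]*.0695
print(F,p0, r.sense()["tcp_pos"])
for g in(.03,.012): print(g,(F+n*(.0095+g)).round(4),delta(p0,Ro,F+n*(.0095+g),RT))
E
```

```text
[0.64132877 0.20242855 0.10128303] [0.62292981 0.19707453 0.1683102 ] [0.62362415 0.19613105 0.16871   ]
0.03 [0.632  0.1987 0.1395] (array([0.0013, 0.0019, 0.0302]), array([-0.01, -0.4 ,  0.02]))
0.012 [0.6363 0.2004 0.1221] (array([0.0011, 0.0019, 0.0482]), array([-0.01, -0.4 ,  0.02]))
```

Request:
{"api": "drive_tool", "payload": {"deltas": [{"dx":0.001,"dy":0.002,"dz":0.01,"wx":0,"wy":-0.4,"wz":0},{"dx":0.001,"dy":0.002,"dz":0.02,"wx":0,"wy":-0.4,"wz":0},{"dx":0.001,"dy":0.002,"dz":0.03,"wx":0,"wy":-0.4,"wz":0},{"dx":0.001,"dy":0.002,"dz":0.037,"wx":0,"wy":-0.4,"wz":0},{"dx":0.001,"dy":0.002,"dz":0.043,"wx":0,"wy":-0.4,"wz":0},{"dx":0.001,"dy":0.002,"dz":0.048,"wx":0,"wy":-0.4,"wz":0},{"dx":0.001,"dy":0.002,"dz":0.048,"wx":0,"wy":-0.4,"wz":0},{"dx":0.001,"dy":0.002,"dz":0.048,"wx":0,"wy":-0.4,"wz":0},{"dx":0.001,"dy":0.002,"dz":0.048,"wx":0,"wy":-0.4,"wz":0}]}}

```text
time_s: 7.3
tcp_pos: [0.6368, 0.2003, 0.1223]
ee_rot: [[0.898, 0.372, 0.236], [0.36, -0.928, 0.095], [0.254, -0.0, -0.967]]
wrist_force: [-0.0, -0.3, -0.8]
gripper_width: 0.159
```

Run:
```python
from ov import *
im=cams.capture("scene");cv2.imwrite("pics/s7f.png",im[:,:,::-1])
s=r.sense();print(s["tcp_pos"],s["ee_rot"].round(4),s["wrist_force"],s["time_s"])
c,_=ov("pics/s7f.png",13,310,195,60,45,s["tcp_pos"],s["ee_rot"],off=(.2,.3))
c2=cv2.resize(im[195:240,310:370,::-1],None,fx=13,fy=13,interpolation=cv2.INTER_CUBIC)
cv2.imwrite("pics/o7.png",c);cv2.imwrite("pics/s7.png",cv2.convertScaleAbs(c2,alpha=1.4,beta=10))
```

```text
[0.63677034 0.20024686 0.12232931] [[ 8.977e-01  3.722e-01  2.359e-01]
 [ 3.599e-01 -9.282e-01  9.470e-02]
 [ 2.542e-01 -1.000e-04 -9.672e-01]] [-0.15479468 -0.42843843 -1.58011821] 7.35
```

View pics/o7.png

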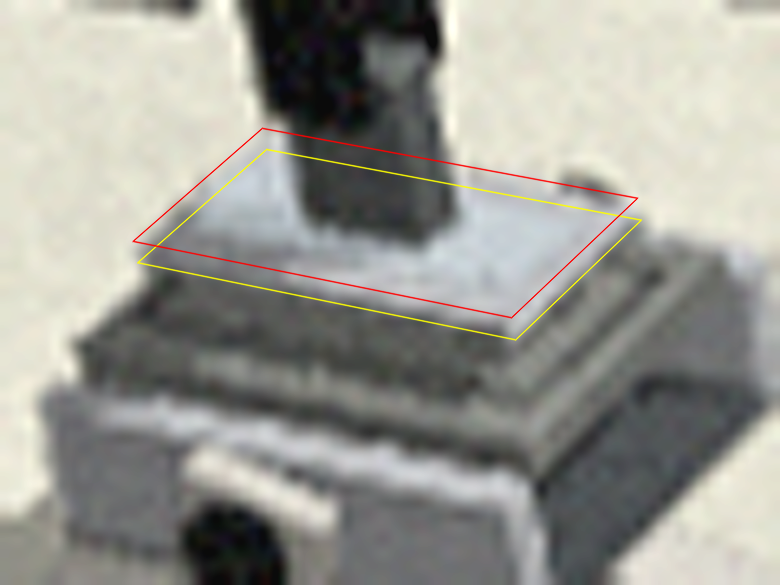

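View pics/s7.png

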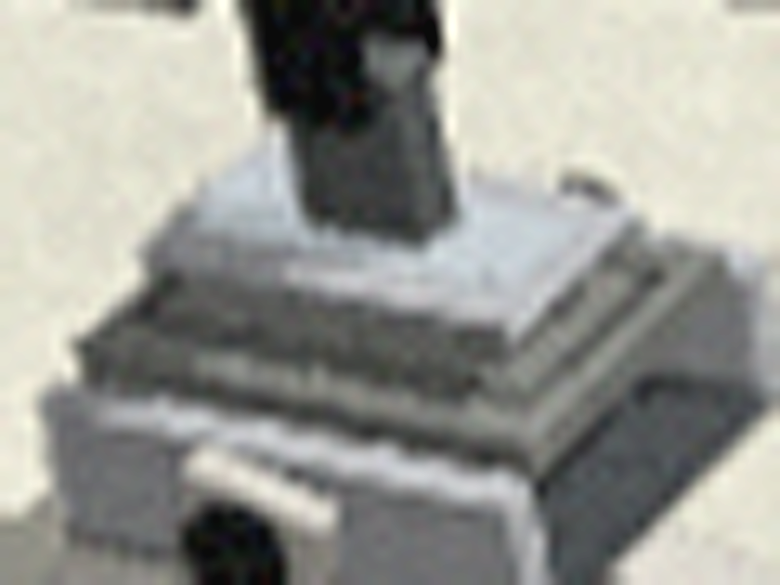

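Request:
{"api": "drive_tool", "payload": {"deltas": [{"dx":0,"dy":0,"dz":0.003,"wx":0,"wy":0,"wz":0},{"dx":0,"dy":0,"dz":0.006,"wx":0,"wy":0,"wz":0},{"dx":0,"dy":0,"dz":0.009,"wx":0,"wy":0,"wz":0},{"dx":0,"dy":0,"dz":0.011,"wx":0,"wy":0,"wz":0},{"dx":0,"dy":0,"dz":0.0125,"wx":0,"wy":0,"wz":0},{"dx":0,"dy":0,"dz":0.014,"wx":0,"wy":0,"wz":0},{"dx":0,"dy":0,"dz":0.014,"wx":0,"wy":0,"wz":0},{"dx":0,"dy":0,"dz":0.014,"wx":0,"wy":0,"wz":0},{"dx":0,"dy":0,"dz":0.014,"wx":0,"wy":0,"wz":0}]}}

```text
time_s: 8.25
tcp_pos: [0.6398, 0.2014, 0.1085]
ee_rot: [[0.898, 0.372, 0.235], [0.36, -0.928, 0.094], [0.253, -0.0, -0.967]]
wrist_force: [-1.8, 0.4, 1.7]
gripper_width: 0.157
```

```bash
cat > look.py <<'E'
from ov import *
import sys
from st import F,n
t=sys.argv[1]
fs=[]
for i in range(4):
    im=cams.capture("scene");s=r.sense();fs.append(s["wrist_force"])
cv2.imwrite(f"pics/s{t}f.png",im[:,:,::-1])
f=np.mean(fs,0);print(s["tcp_pos"].round(4),s["ee_rot"].round(3).tolist(),"F",f.round(2),"Fn",(f@n).round(2),s["time_s"],s["gripper_width"],"moment",s["moment"].round(3))
print("gap nominal",((s["tcp_pos"]-F)@n-.0095).round(4))
c2=cv2.resize(im[195:240,310:370,::-1],None,fx=13,fy=13,interpolation=cv2.INTER_CUBIC)
cv2.imwrite(f"pics/s{t}.png",cv2.convertScaleAbs(c2,alpha=1.4,beta=10))
E
python3 look.py 8
```

```text
[0.6398 0.2014 0.1083] [[0.898, 0.372, 0.235], [0.36, -0.928, 0.094], [0.253, -0.0, -0.967]] F [-2.14  0.21  1.57] Fn 2.0 8.45 0.15631950752743523 moment [-0.163  1.024  0.048]
gap nominal -0.0022
```

View pics/s8.png

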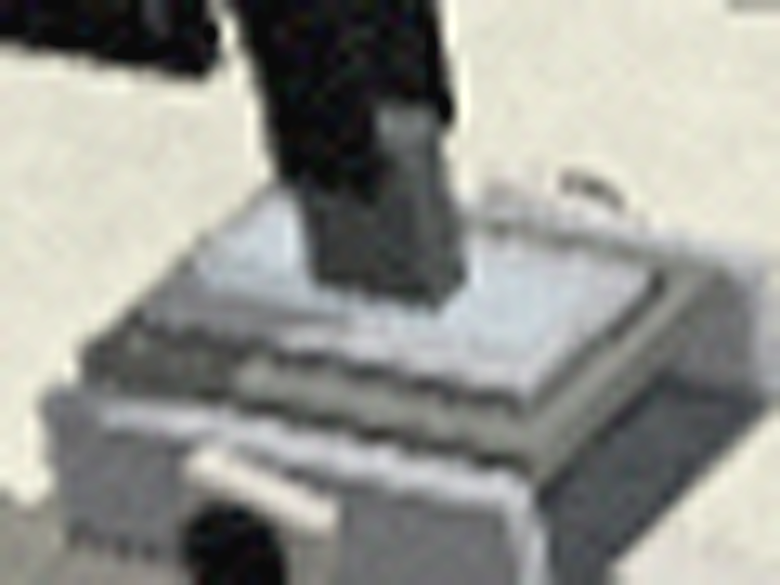

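Request:
{"api": "drive_tool", "payload": {"deltas": [{"dx":0,"dy":0,"dz":0.001,"wx":0,"wy":0,"wz":0},{"dx":0,"dy":0,"dz":0.002,"wx":0,"wy":0,"wz":0},{"dx":0,"dy":0,"dz":0.003,"wx":0,"wy":0,"wz":0},{"dx":0,"dy":0,"dz":0.004,"wx":0,"wy":0,"wz":0},{"dx":0,"dy":0,"dz":0.004,"wx":0,"wy":0,"wz":0},{"dx":0,"dy":0,"dz":0.004,"wx":0,"wy":0,"wz":0},{"dx":0,"dy":0,"dz":0.004,"wx":0,"wy":0,"wz":0}]}}

```text
time_s: 9.15
tcp_pos: [0.6408, 0.2019, 0.1045]
ee_rot: [[0.898, 0.372, 0.235], [0.36, -0.928, 0.094], [0.253, -0.0, -0.967]]
wrist_force: [-3.9, 0.4, 4.3]
gripper_width: 0.153
```

```bash
python3 look.py 9
```

```text
[0.6408 0.2018 0.1044] [[0.898, 0.372, 0.235], [0.36, -0.928, 0.094], [0.253, -0.0, -0.967]] F [-4.04  0.57  5.15] Fn 5.88 9.35 0.15367423928000448 moment [-0.073  1.431  0.135]
gap nominal -0.0063
```

View pics/s9.png

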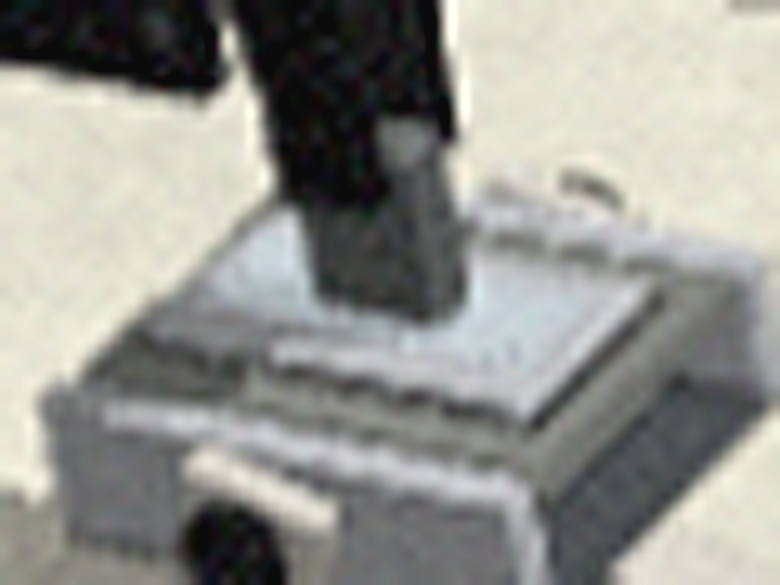

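Contact is made and the press is about 6.7 N. The moment suggests the load sits towards the lower edge, so the plate may be slightly flatter than I estimated. I'll probe this with small pitch changes.

Request:
{"api": "drive_tool", "payload": {"deltas": [{"dx":0,"dy":0,"dz":0,"wx":0,"wy":-0.5,"wz":0},{"dx":0,"dy":0,"dz":0,"wx":0,"wy":-1.0,"wz":0},{"dx":0,"dy":0,"dz":0,"wx":0,"wy":-1.0,"wz":0},{"dx":0,"dy":0,"dz":0,"wx":0,"wy":-1.0,"wz":0}]}}

```text
time_s: 9.75
tcp_pos: [0.6406, 0.2017, 0.1041]
ee_rot: [[0.902, 0.372, 0.218], [0.361, -0.928, 0.088], [0.235, -0.0, -0.972]]
wrist_force: [-4.5, -0.2, 4.4]
gripper_width: 0.155
```

```bash
cat > mom.py <<'E'
from d import *
from st import F,RF
fs=[]
for i in range(6):
    cams.capture("scene");s=r.sense();fs.append(np.r_[s["wrist_force"],s["moment"]])
m=np.mean(fs,0);Rc=s["ee_rot"]@np.diag([1,-1,-1.])
print("F stage",(RF.T@m[:3]).round(2),"M stage",(RF.T@m[3:]).round(3),"std",np.std(fs,0).round(2),"slope deg",np.degrees(np.arcsin(Rc[2,0])).round(2),"gap",((s["tcp_pos"]-F)@RF[:,2]-.0095).round(4),"t",s["time_s"])
E
python3 mom.py
```

```text
F stage [-3.2   1.97  6.01] M stage [ 0.52   1.412 -0.005] std [0.21 0.15 0.48 0.03 0.03 0.02] slope deg 13.61 gap -0.0065 t 10.05
```

Request:
{"api": "drive_tool", "payload": {"deltas": [{"dx":-0.0005,"dy":-0.0003,"dz":0.0005,"wx":0,"wy":-0.4,"wz":0},{"dx":-0.0005,"dy":-0.0003,"dz":0.0005,"wx":0,"wy":-0.4,"wz":0},{"dx":-0.0005,"dy":-0.0003,"dz":0.0005,"wx":0,"wy":-0.4,"wz":0},{"dx":-0.0005,"dy":-0.0003,"dz":0.0005,"wx":0,"wy":-0.4,"wz":0}]}}

```text
time_s: 10.45
tcp_pos: [0.6405, 0.2018, 0.1038]
ee_rot: [[0.904, 0.372, 0.213], [0.362, -0.928, 0.085], [0.229, 0.0, -0.973]]
wrist_force: [-4.0, 0.1, 5.1]
gripper_width: 0.154
```

```bash
python3 mom.py; python3 look.py 10
```

```text
F stage [-2.81  0.89  5.89] M stage [0.244 1.284 0.009] std [0.45 0.39 0.71 0.02 0.02 0.01] slope deg 13.25 gap -0.0068 t 10.75
[0.6405 0.2018 0.1038] [[0.904, 0.372, 0.213], [0.362, -0.928, 0.085], [0.229, 0.0, -0.973]] F [-4.57 -0.51  4.71] Fn 5.68 10.95 0.15225803096561097 moment [-0.244  1.255  0.052]
gap nominal -0.0068
```

View pics/s10.png

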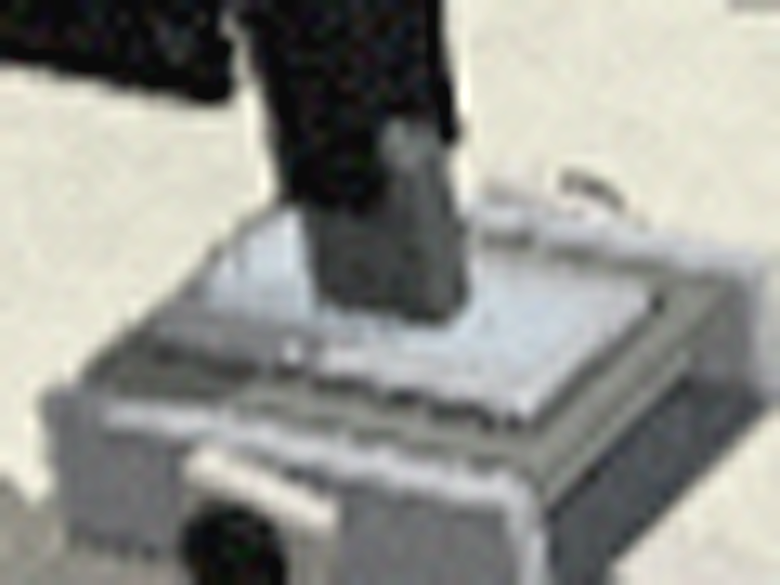

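Run:
```python
from d import *
k,x0,y0=13,310,195
im=cv2.imread("pics/s10f.png")
def draw(off,sl,xy,pen=.006):
    c=cv2.convertScaleAbs(cv2.resize(im[195:240,310:370],None,fx=k,fy=k,interpolation=cv2.INTER_CUBIC),alpha=1.4,beta=10)
    t,Rm=face([xy[0],xy[1],.381,sl]);t=t-pen*Rm[:,2]
    for X,col in((np.c_[C4*[.054,.037],[0]*4],(0,255,0)),(np.c_[C4*[.047,.0245],[0]*4],(255,0,255)),(np.c_[C4*[.045,.023],[0]*4],(0,255,255)),(np.c_[C4*[.045,.023],[.005]*4],(0,0,255)),(np.array([[.056,-.039,pen-.007],[.056,-.049,pen-.007],[-.056,-.049,pen-.007],[-.056,-.039,pen-.007]]),(255,0,0))):
        u=(proj("scene",t+X@Rm.T)+off-[x0,y0]+.5)*k-.5
        cv2.polylines(c,[np.int32(u*8).reshape(-1,1,2)],True,col,1,cv2.LINE_AA,3)
    return c
cv2.imwrite("pics/o10.png",draw((.2,.6),.235,(.6465,.2045)))
```

```text
(no output)
```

View pics/o10.png

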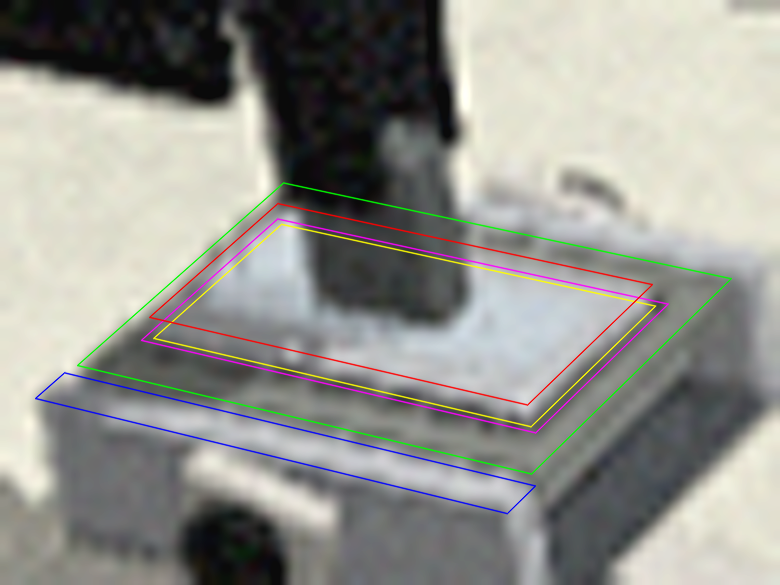

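Request:
{"api": "drive_tool", "payload": {"deltas": [{"dx":-0.0004,"dy":-0.0002,"dz":0.0005,"wx":0,"wy":0,"wz":0},{"dx":-0.0004,"dy":-0.0002,"dz":0.0009,"wx":0,"wy":0,"wz":0},{"dx":-0.0004,"dy":-0.0002,"dz":0.0009,"wx":0,"wy":0,"wz":0},{"dx":-0.0004,"dy":-0.0002,"dz":0.0009,"wx":0,"wy":0,"wz":0},{"dx":-0.0004,"dy":-0.0002,"dz":0.0009,"wx":0,"wy":0,"wz":0}]}}

```text
time_s: 11.45
tcp_pos: [0.6406, 0.2019, 0.1032]
ee_rot: [[0.903, 0.372, 0.214], [0.362, -0.928, 0.085], [0.23, 0.0, -0.973]]
wrist_force: [-5.1, -0.8, 5.2]
gripper_width: 0.158
```

```bash
python3 mom.py; python3 look.py 11
```

```text
F stage [-2.7   0.87  6.71] M stage [0.093 1.199 0.008] std [0.64 0.58 0.4  0.03 0.02 0.03] slope deg 13.29 gap -0.0074 t 11.75
[0.6406 0.2019 0.1032] [[0.903, 0.372, 0.214], [0.362, -0.928, 0.085], [0.23, 0.0, -0.973]] F [-4.47 -0.97  5.77] Fn 6.72 11.95 0.15111287508932963 moment [-0.34   1.11   0.058]
gap nominal -0.0074
```

View pics/s11.png

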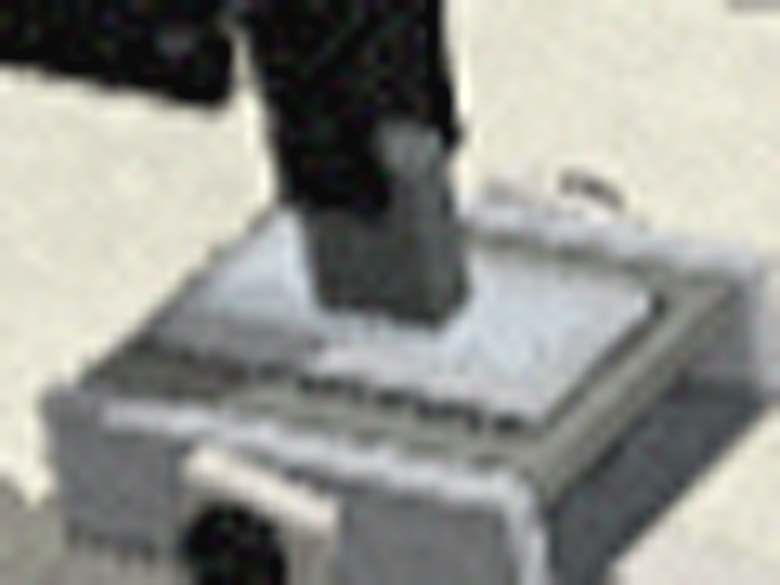

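The image shows the carrier flush and centred within the outline. The plate's near edge, (110,400) to (540,480), is about level with the cheek top. Handing in.

```bash
python3 -c "
from station import ticket
print(ticket.finish_job())"
```

```text
the job is handed in; nothing more can be done
None
```

The long carrier (the middle piece in the tray) is on the sprung plate, pressed in and still held. I handed the job in at about 12 s of robot time, and no verdict was reported.

**Last checks:**
- **Press:** the wrist read about 6.7 N square to the face. With roughly 1 N added back for the carrier's weight and sensor offset, the push is about 7.7 N. By the stated spring rate that is about 6.7 mm of plate travel. The tool position gave about 7.4 mm.
- **Centring:** in the scene image, the carrier's edges lay within about 1 px (2–3 mm) of the predicted centred place in the outline.
- **Grip:** the opening read 0.15 (about 13 mm on a 14 mm grip), and the fingers stayed clear of the reader.

**What disagreed:**
- **Slope:** the image fit gave about 14.7°, but the wrist moment showed the load on the lower edge at that tilt. I lowered the tilt to 13.3°, where the load was close to central and the visible gap closed.
- **Sideways force:** about 2.8 N along the plate, probably friction, remained at the end.
- **Cameras:** the two views disagreed by about 1 px at the reader and by up to 8 mm in the carrier's position. I relied on the scene view with the carrier in hand.
- **Finger length:** the visible finger ends sat about 19 mm behind the nominal TCP, so I gripped low.

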